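# Shut the two lapping leaves of the vanity cabinet

### The arm

A 7-joint arm with a two-finger parallel gripper is mounted at the origin on the work surface. World frame = base frame: x ahead of the robot, y to its left, z up, the work surface at z = 0. Lengths are in mm, angles in rad, forces in N, time in s.
With the tool pointing down it reaches from about 425 to 925 mm from the base axis. Payload 6.8 kg.
Tool frame: the origin (TCP) lies midway between the tips of the shut fingers; the grasp point (between the pads) lies 19 mm behind it (robot.pinch_z is the distance from the TCP to the grasp point, in mm); z points along the fingers, y is the line along which they close (so a half turn about z gives the same grasp; the last joint's range is limited). The gripper opens to 85 mm and grips with 20 to 120 N. Pads are 22 mm wide; open, the fingers measure 114 mm over their backs; the gripper's body (76 mm by 85 mm) begins 54 mm behind the grasp point. The pads swing forward as they close: fully open they stand 13 mm farther back than shut.
Start: joints at [1.213, 0.477, 0.022, 1.555, -0.011, 1.109, -0.083], TCP at [166.875, -654.064, 231.308] pointing down, gripper open.
Joint ranges: [-2.96, 2.96], [-0.34, 2.1], [-1.41, 1.46], [0.24, 2.44], [-1.37, 4.51], [0.17, 1.92], [-2.96, 2.96]. Speed limits (rad/s): [2.39, 2.39, 3.14, 3.14, 3.14, 3.14, 3.14].

### API

Orientations are given as a rotation vector (axis times angle).
In Python, from rig import robot, viewer gives the robot as it stands.
- The arm moves only by the tool play_rows, never from a script. Its argument "targets" is a list that holds one entry, the list of rows, each a list of 7 numbers: the turn, a rotation vector about the tool's x, y, z in degrees, then the shift along the tool's x, y, z in mm, then the closure, from 0 (fully open) to 1 (shut). A call has 1 to 10 rows; each row is the pose to reach, as a shift and turn from the pose commanded when the call began, along the tool's axes at that moment; what a row does not reach only later rows make up. A row lasts 1/8 s, in which the tool goes at most 62.5 mm and 10.7 degrees, less where a joint would pass 70% of its speed; a pose out of reach is approached as far as the arm can. A call with a gripper value outside its range is refused whole. The fingers move at their own pace and stop on an object; "force" is the grip in N (left out, the last holds). Time passes only in rows, so rows that repeat a pose let the fingers close. It gives the time, the measured TCP pose, the force, the opening and the grip force at its end, in the units of the state.
- robot.observe(): the state, without advancing time (a new reading comes with each control period).
- viewer.get_image(name): name is "scene" or "top" or "wrist"; returns a dict with "frame" (400x640x3 uint8, red, green, blue), "depth" (400x640 float32, mm along the optical axis (not along the pixel's ray), 0 where there is no reading), "mtx" (3x3 intrinsics, pixels), "world_to_cam" (4x4, takes a point from world to camera coordinates); the wrist camera has in their place "T_tool_cam" (4x4, takes a point from camera to tool coordinates, whose origin is the TCP and whose axes are the flange's). Camera axes: x right, y down, z forward; pixel columns grow to the right and rows downward; lengths in mm; the calibration is good to about 2 mm. A picture is of the moment at which its call begins: read the wrist's pose just before it.
- robot.finish_job(): hands the job in; it is judged then, once.
The state is a dict: "clock": time; "qpos": joint angles; "qd": joint speeds; "tau": joint torques, N m; "tool_pos": TCP position; "ee_rot": TCP orientation; "ft_force": force on the tool from outside, world axes, zero at the start; "wrist_torque": the same for the moment, N m; "finger_gap": finger opening in mm; "gripper_force": force on a finger pad.
Only numpy, scipy, OpenCV 4.12 (cv2) and the standard library are available. Lean on these libraries where they do the work, as an engineer would, in place of code of your own. Each camera call takes 0.05 s, during which the arm holds its last target. There are 200 camera calls.

### The job

Shut the little vanity cabinet on the desk: first swing the cream rebated leaf fully home while the rose leaf is still well open, then swing the rose leaf with the brass flange fully home, so that its flange laps over the cream leaf's edge. Leave the lavender blender case beside the cabinet where it stands.

Things in the scene. Friction and masses are not known exactly. Their poses are not given: they have to be found in the camera images.
- cabinet: Fixed black metal cabinet, 180 deep (x) x 300 wide (y) x 160 mm high. Origin: centre of its underside, on the desk. Its own x points to its back, its -x to the open front that roughly faces the robot, y to its left side (seen from the robot), z up. Flat items lie on the back half of its top, none higher than 12 mm.
- rebated_leaf (a joint): Opening angle of the cream leaf, rad: 0 shut (stop), up to 1.8. It hangs on a vertical hinge at the cabinet's +y front corner and opens towards the robot (clockwise seen from above). Panel 18 mm thick, 128 mm wide from the hinge axis, then an 8 mm thick aluminium tongue on the inner side to 148 mm. Friction holds it where left; under 2 N moves it.
- flanged_leaf (a joint): Opening angle of the rose leaf, rad: 0 shut (stop), up to 1.8. Hinged at the -y front corner, opens towards the robot (anticlockwise from above). Panel 18 mm thick, 149 mm wide, then an 8.5 mm thick brass flange on the outer side to 170 mm. Shut last, the flange lies flush in front of the cream leaf's tongue; shut too early, it stops the cream leaf. Friction as the cream leaf.
- rebated_leaf_hinge (a point): Top point of the cream leaf's hinge axis, 158 mm above the desk, in the plane of its inner face. Axes turn with the leaf: -x is the outward normal of the outer face, -y runs from hinge to free edge. Leaf spans 4 to 158 mm above the desk; a brass knob (18 mm across) stands 20 mm out of its outer face, 112 mm from the hinge, 65 mm above the desk.
- flanged_leaf_hinge (a point): Top point of the rose leaf's hinge axis, 158 mm above the desk, in the plane of its inner face. Axes turn with the leaf: -x is the outward normal of the outer face, +y runs from hinge to free edge. Leaf spans 4 to 158 mm above the desk; a brass knob (18 mm across) stands 20 mm out of its outer face, 112 mm from the hinge, 65 mm above the desk.
- rebated_leaf_face (a point): A good place to push: on the cream leaf's outer face, 100 mm from the hinge axis, 135 mm above the desk (23 mm below the leaf's top edge). Axes as at its hinge point.
- flanged_leaf_face (a point): A good place to push: on the rose leaf's outer face, 100 mm from the hinge axis, 135 mm above the desk. Axes as at its hinge point.
- blender_case: Loose hard lavender silicone egg-shaped makeup blender case, 62 mm across, 75 mm high, standing on the desk to the left or right of the cabinet. Origin: centre of its underside.
Things that resemble listed ones, but are neither listed nor needed, are in the scene too. There is more than one size of the blender_case; the job needs the middle-sized.

How it is judged:
By the outcome, as a careful person would: the job done as asked, in the order asked, and still so for the second after the job is handed in, with the robot touching nothing.
It also fails if it takes over 45 s, if anything falls off the work surface, if the arm or the gripper's body presses on something with over 40 N, if the wrist force passes 120 N, or if a joint passes its speed limit or range.

## Working session

There is one attempt and no reset: what is moved stays moved. The work goes in short steps, Python scripts to look and compute and a tool call to move; the robot and the scene stay as the last step left them, time stands still between calls to the robot, and variables do not carry over. Pictures are saved under pics/ and viewed, at most 10 in all, crops included, and the job is handed in when it is done.

Besides the shell and the picture viewer there is one more tool, called after ">>>" as name(argument=value, ...) on one line, values as JSON. play_rows: Moves the arm, as the interface text tells. Its arguments: {"type":"object","properties":{"targets":{"type":"array"},"force":{"type":"number"}},"required":["targets"]}

```bash
mkdir -p pics; python3 - <<'E'
from rig import robot, viewer
import cv2, pickle, numpy as np
s=robot.observe(); print(s)
for n in ("scene","top"):
    d=viewer.get_image(n); pickle.dump(d,open(n+".pkl","wb"))
    cv2.imwrite(f"pics/{n}1.png",d["frame"][:,:,::-1]); print(n,d["mtx"],d["world_to_cam"])
E
```

```text
{'clock': 0.0, 'qpos': array([ 1.21288252,  0.47777414,  0.02233431,  1.55646357, -0.01150824,
        1.10929293, -0.08308134]), 'qd': array([-9.39874915e-05, -4.37695943e-05, -2.61181365e-04,  1.63642865e-03,
        1.22477077e-03, -1.19208687e-03,  4.58155528e-04]), 'tau': array([-1.17380412e-03, -5.96452904e+01,  1.60788663e+00, -2.81197894e+01,
        1.24062819e-02,  9.52763774e-03, -1.40285181e-05]), 'tool_pos': array([ 166.71932403, -653.47179024,  230.33790002]), 'ee_rot': array([-3.11534686e+00, -3.91230039e-01,  5.46449562e-04]), 'ft_force': array([-0.75857191,  0.78516028,  0.03258096]), 'wrist_torque': array([-0.04836082,  0.01486094,  0.00504019]), 'gripper_force': 0.0, 'finger_gap': 85.49956585162593}
scene [[420.75225466   0.         319.53325891]
 [  0.         420.75225466 200.57816936]
 [  0.           0.           1.        ]] [[-7.23819808e-01 -6.89950425e-01 -7.30040803e-03  5.10698319e+02]
 [-6.52214926e-01  6.87608074e-01 -3.19078088e-01  4.51695652e+02]
 [ 2.25167882e-01 -2.26193606e-01 -9.47700310e-01  7.92132013e+02]
 [ 0.00000000e+00  0.00000000e+00  0.00000000e+00  1.00000000e+00]]
top [[464.06784644   0.         315.6905914 ]
 [  0.         464.06784644 197.00129096]
 [  0.           0.           1.        ]] [[-1.87810723e-02 -9.99823595e-01 -2.24489072e-04  7.26932285e+01]
 [-9.92086777e-01  1.86636182e-02 -1.24159159e-01  6.66349698e+02]
 [ 1.24141446e-01 -2.10912951e-03 -9.92262290e-01  1.16668716e+03]
 [ 0.00000000e+00  0.00000000e+00  0.00000000e+00  1.00000000e+00]]
```

View pics/scene1.png

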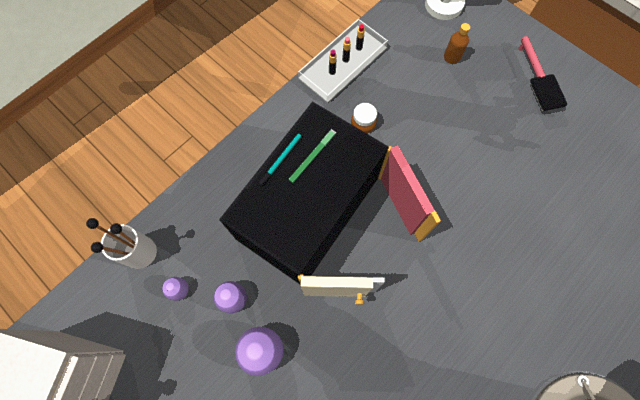

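View pics/top1.png

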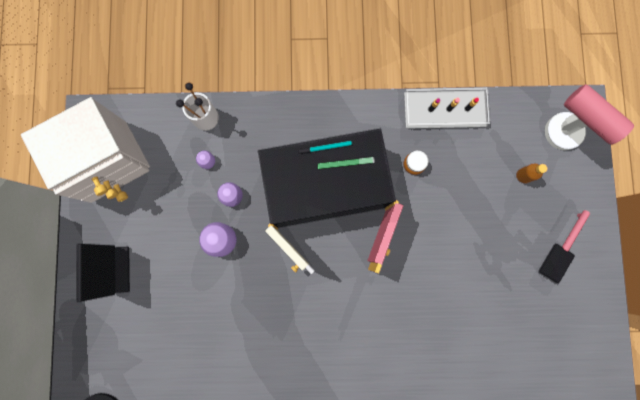

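The scene picture shows the black cabinet (300,190), the cream leaf (340,285) and the rose leaf (410,195). In the top picture the cream leaf runs from (268,228) to (312,272), the rose from (397,205) to (375,270), and the middle blender case is at (229,195). Next I'll measure the leaves.

```bash
cat > h.py <<'E'
import numpy as np, cv2
def world(d):
    v,u=np.mgrid[0:400,0:640]; z=d["depth"]; K=d["mtx"]
    p=np.stack([(u-K[0,2])/K[0,0]*z,(v-K[1,2])/K[1,1]*z,z],-1)
    T=d["world_to_cam"]; return (p-T[:3,3])@T[:3,:3]
def leaves(d):
    W=world(d); hsv=cv2.cvtColor(d["frame"],cv2.COLOR_RGB2HSV); H,S,V=[hsv[...,i].astype(int) for i in range(3)]
    box=(W[...,0]>350)&(W[...,0]<800)&(abs(W[...,1])<350)&(d["depth"]>0)
    top=box&(abs(W[...,2]-158)<6)
    return W,H,S,V,box,top
E
python3 - <<'E'
from h import *; import pickle
for n in("top","scene"):
    d=pickle.load(open(n+".pkl","rb")); W,H,S,V,box,top=leaves(d)
    blk=(V<45)&(abs(W[...,2]-160)<7)&box
    r=cv2.minAreaRect(W[blk][:,:2].astype(np.float32)); print(n,"cab",r,cv2.boxPoints(r).round().tolist(),np.median(W[blk][:,2]))
    for nm,m in(("cream",(H>12)&(H<35)&(S<90)&(V>130)),("rose",((H>168)|(H<5))&(S>80)&(V>90)),):
        q=W[m&top]
        if len(q)<5: print(nm,len(q)); continue
        r=cv2.minAreaRect(q[:,:2].astype(np.float32)); print(nm,len(q),np.median(q[:,2]),cv2.boxPoints(r).round().tolist(),[np.round(x,1) for x in r[1]])
    m=(H>120)&(H<150)&(S>60)&box.astype(bool)
    k,l,st,c=cv2.connectedComponentsWithStats(m.astype(np.uint8))
    for i in range(1,k):
        if st[i,4]>60:
            q=W[l==i]; print("purple",q.min(0).round(),q.max(0).round())
E
```

```text
top cab ((697.72802734375, 32.42656707763672), (168.0360565185547, 283.15728759765625), 9.18765926361084) [[592.0, 159.0], [637.0, -121.0], [803.0, -94.0], [758.0, 186.0]] 159.64125963171517
cream 427 157.38786232874702 [[415.0, -53.0], [474.0, -80.0], [591.0, 173.0], [533.0, 200.0]] [np.float64(278.8), np.float64(64.5)]
rose 487 157.34803099480433 [[494.0, -88.0], [629.0, -143.0], [636.0, -126.0], [501.0, -71.0]] [np.float64(18.6), np.float64(146.4)]
purple [754. 331.  -1.] [797. 350.  57.]
purple [649. 257.  -2.] [716. 312.  79.]
purple [520. 272.  -4.] [608. 350. 107.]
scene cab ((705.2930908203125, 35.45123291015625), (179.76632690429688, 300.45880126953125), 9.151163101196289) [[593.0, 169.0], [640.0, -127.0], [818.0, -99.0], [770.0, 198.0]] 160.44801578971834
cream 789 158.44506130128687 [[471.0, 83.0], [483.0, 69.0], [590.0, 167.0], [577.0, 180.0]] [np.float64(144.6), np.float64(18.4)]
rose 761 158.3438630146854 [[495.0, -88.0], [630.0, -143.0], [638.0, -125.0], [502.0, -70.0]] [np.float64(19.8), np.float64(146.2)]
purple [756. 331.   1.] [796. 350.  58.]
purple [652. 257.   3.] [711. 316.  79.]
purple [521. 272.  -1.] [607. 350. 109.]
```

>>> play_rows(targets=[[[0,0,5,386,-370,-30,1],[0,0,5,386,-370,-30,1],[0,0,5,386,-370,-30,1],[0,0,5,386,-370,-30,1],[0,0,5,386,-370,-30,1],[0,0,5,386,-370,-30,1],[0,0,5,386,-370,-30,1],[0,0,5,386,-370,-30,1],[0,0,5,386,-370,-30,1],[0,0,5,386,-370,-30,1]]])

```text
clock: 1.35
tool_pos: [450.9, -197.0, 261.3]
ee_rot: [-3.13, -0.264, -0.001]
ft_force: [0.2, -0.4, -0.2]
finger_gap: -0.1
gripper_force: 0.0
```

>>> play_rows(targets=[[[0,0,0,76,-337,0,1],[0,0,0,76,-337,0,1],[0,0,0,76,-337,0,1],[0,0,0,76,-337,0,1],[0,0,0,76,-337,0,1],[0,0,0,76,-337,0,1],[0,0,0,76,-337,60,1],[0,0,0,76,-337,120,1],[0,0,0,76,-337,138,1],[0,0,0,76,-337,138,1]]])

```text
clock: 2.6
tool_pos: [468.9, 143.0, 121.6]
ee_rot: [3.13, 0.253, -0.006]
ft_force: [0.0, -0.6, -0.1]
finger_gap: 0.4
gripper_force: 0.0
```

>>> play_rows(targets=[[[0,0,0,10,22,0,1],[0,0,0,21,26,0,1],[0,0,0,31,45,0,1],[0,0,0,39,57,0,1],[0,0,0,47,67,0,1],[0,0,0,57,77,0,1],[0,0,0,68,85,0,1],[0,0,0,77,90,0,1],[0,0,0,84,94,0,1],[0,0,0,86,95,0,1]]])

```text
clock: 3.85
tool_pos: [570.7, 64.7, 123.2]
ee_rot: [3.131, 0.255, 0.0]
ft_force: [-1.1, -0.6, -0.6]
finger_gap: -0.2
gripper_force: 0.3
```

```bash
cat > look.py <<'E'
from rig import robot, viewer
from h import *; import sys
s=robot.observe(); print(s["tool_pos"].round(1),s["ft_force"].round(1))
d=viewer.get_image("top"); cv2.imwrite(f"pics/{sys.argv[1]}.png",cv2.resize(d["frame"][100:300,200:440,::-1],None,fx=3,fy=3))
d=viewer.get_image("scene"); W,H,S,V,box,top=leaves(d)
for nm,m in(("cream",(H>12)&(H<35)&(S<90)&(V>130)),("rose",((H>168)|(H<5))&(S>80)&(V>90)),):
    q=W[m&top][:,:2].astype(np.float32)
    k=cv2.fitLine(q,cv2.DIST_HUBER,0,.01,.01).ravel(); r=cv2.minAreaRect(q)
    print(nm,len(q),"dir deg",np.degrees(np.arctan2(k[1],k[0])).round(1),"(shut -80.85/99.15)",cv2.boxPoints(r).round().tolist())
E
python3 look.py a
```

```text
[570.7  64.7 123.2] [-1.1 -0.6 -0.6]
cream 431 dir deg -81.6 (shut -80.85/99.15) [[574.0, 165.0], [582.0, 81.0], [600.0, 83.0], [592.0, 167.0]]Traceback (most recent call last):
  File "look.py", line 8, in <module>
    k=cv2.fitLine(q,cv2.DIST_HUBER,0,.01,.01).ravel(); r=cv2.minAreaRect(q)
      ~~~~~~~~~~~^^^^^^^^^^^^^^^^^^^^^^^^^^^^
cv2.error: OpenCV(4.12.0) /io/opencv/modules/imgproc/src/linefit.cpp:50: error: (-215:Assertion failed) count > 0 in function 'fitLine2D_wods'
```

>>> play_rows(targets=[[[0,0,0,2,0,0,1],[0,0,0,4,0,0,1],[0,0,0,6,0,0,1],[0,0,0,7,0,0,1],[0,0,0,8,0,0,1],[0,0,0,8,0,0,1]]])

```text
clock: 4.7
tool_pos: [578.2, 66.3, 123.3]
ee_rot: [-3.131, -0.255, -0.0]
ft_force: [0.5, -0.1, -0.3]
finger_gap: 0.1
gripper_force: 0.1
```

>>> play_rows(targets=[[[0,0,0,2,0,0,1],[0,0,0,3,0,0,1],[0,0,0,4,0,0,1],[0,0,0,4,0,0,1]]])

```text
clock: 5.2
tool_pos: [578.4, 66.3, 123.1]
ee_rot: [3.129, 0.255, -0.012]
ft_force: [-13.7, -2.8, 10.2]
finger_gap: -0.1
gripper_force: 6.9
```

>>> play_rows(targets=[[[0,0,0,-15,0,0,1],[0,0,0,-40,0,0,1],[0,0,0,-60,0,-20,1],[0,0,0,-70,0,-80,1],[0,0,0,-80,0,-135,1],[0,0,0,-80,0,-135,1],[0,0,0,-80,60,-135,1],[0,0,0,-90,120,-135,1],[0,0,0,-90,180,-135,1],[0,0,0,-90,240,-135,1]]])

```text
clock: 6.45
tool_pos: [531.7, -186.4, 257.3]
ee_rot: [3.131, 0.255, -0.0]
ft_force: [1.0, 0.8, -0.2]
finger_gap: -0.2
gripper_force: 0.0
```

>>> play_rows(targets=[[[0,0,0,0,60,0,1],[0,0,0,0,110,0,1],[0,0,0,0,110,0,1]]])

```text
clock: 6.82
tool_pos: [548.4, -298.3, 256.2]
ee_rot: [3.131, 0.243, -0.003]
ft_force: [-1.1, 1.1, -0.2]
finger_gap: -0.0
gripper_force: 0.0
```

```bash
python3 look.py b
```

```text
[ 548.4 -298.3  256.2] [-1.1  1.1 -0.2]
cream 640 dir deg -80.8 (shut -80.85/99.15) [[574.0, 164.0], [596.0, 27.0], [615.0, 29.0], [592.0, 167.0]]
rose 758 dir deg -22.5 (shut -80.85/99.15) [[495.0, -88.0], [631.0, -143.0], [638.0, -125.0], [502.0, -70.0]]
```

>>> play_rows(targets=[[[0,0,0,0,0,60,1],[0,0,0,0,0,120,1],[0,0,0,0,0,133,1],[0,0,0,0,-50,133,1],[0,0,0,0,-100,133,1],[0,0,0,0,-140,133,1],[0,0,0,0,-150,133,1],[0,0,0,0,-150,133,1]]])

```text
clock: 7.92
tool_pos: [526.6, -144.6, 126.8]
ee_rot: [3.13, 0.258, 0.004]
ft_force: [0.4, -0.3, -0.1]
finger_gap: -0.0
gripper_force: 0.0
```

>>> play_rows(targets=[[[0,0,0,6,-18,0,1],[0,0,0,12,-30,0,1],[0,0,0,21,-51,0,1],[0,0,0,29,-63,0,1],[0,0,0,37,-73,0,1],[0,0,0,47,-82,0,1],[0,0,0,58,-90,0,1],[0,0,0,67,-96,0,1],[0,0,0,74,-99,0,1],[0,0,0,78,-100,0,1]]])

```text
clock: 9.18
tool_pos: [586.6, -33.3, 125.2]
ee_rot: [-3.131, -0.255, 0.0]
ft_force: [-1.6, 0.1, -0.2]
finger_gap: 0.0
gripper_force: 0.4
```

>>> play_rows(targets=[[[0,0,0,2,0,0,1],[0,0,0,4,0,0,1],[0,0,0,5,0,0,1],[0,0,0,5,0,0,1]]])

```text
clock: 9.68
tool_pos: [591.3, -33.1, 125.3]
ee_rot: [3.131, 0.255, 0.0]
ft_force: [-0.8, -0.0, 0.3]
finger_gap: -0.1
gripper_force: 0.1
```

>>> play_rows(targets=[[[0,0,0,2,0,0,1],[0,0,0,3,0,0,1],[0,0,0,4,0,0,1],[0,0,0,4,0,0,1]]])

```text
clock: 10.18
tool_pos: [594.4, -32.4, 125.3]
ee_rot: [3.131, 0.255, -0.003]
ft_force: [-4.8, 0.1, 3.7]
finger_gap: 0.2
gripper_force: 2.6
```

>>> play_rows(targets=[[[0,0,0,1,0,0,1],[0,0,0,2,0,0,1],[0,0,0,3,0,0,1],[0,0,0,3,0,0,1]]])

```text
clock: 10.68
tool_pos: [594.5, -32.5, 125.0]
ee_rot: [3.13, 0.254, -0.012]
ft_force: [-14.9, -1.6, 12.2]
finger_gap: -0.2
gripper_force: 7.4
```

Firm stop. I'll retract and check.

>>> play_rows(targets=[[[0,0,0,-20,0,0,1],[0,0,0,-50,0,0,1],[0,0,0,-70,10,-50,1],[0,0,0,-80,60,-100,1],[0,0,0,-80,120,-130,1],[0,0,0,-80,180,-130,1],[0,0,0,-80,240,-130,1],[0,0,0,-80,270,-130,1],[0,0,0,-80,270,-130,1]]])

```text
clock: 11.8
tool_pos: [562.5, -315.7, 254.9]
ee_rot: [3.13, 0.246, 0.001]
ft_force: [-1.4, 0.5, -0.3]
finger_gap: -0.2
gripper_force: 0.0
```

```bash
python3 look.py c
```

```text
[ 562.5 -315.7  254.9] [-1.4  0.5 -0.3]
cream 667 dir deg -80.9 (shut -80.85/99.15) [[574.0, 164.0], [595.0, 38.0], [613.0, 41.0], [592.0, 167.0]]
rose 713 dir deg -80.9 (shut -80.85/99.15) [[598.0, 17.0], [621.0, -127.0], [640.0, -124.0], [617.0, 20.0]]
```

View pics/c.png

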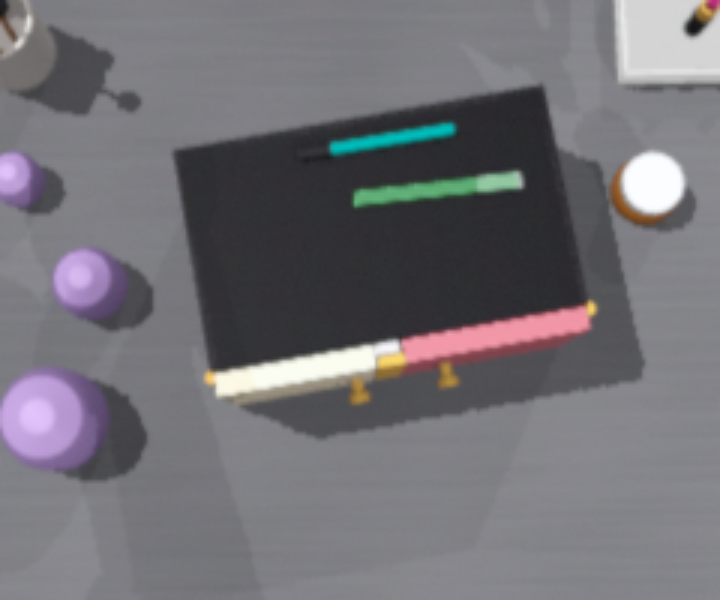

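The picture shows both leaves shut in line. The brass flange (390,365) lies in front of the aluminium tongue (388,350), and the middle blender case at (88,283) hasn't moved.

```bash
python3 -c "
from rig import robot; print(robot.finish_job())"
```

```text
the job is handed in; nothing more can be done
None
```

The cabinet is shut: the cream leaf went home first with the rose leaf still about 58° open, then the rose leaf, whose brass flange now laps the cream leaf's edge; the blender case was not touched, and the job was handed in at about 12 s.

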